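# Take one parts tray off the nest for the next strip-down

### The job

The next laptop needs a parts tray: take the top tray off the nest of three long steel trays without pulling up the one beneath it, and leave the other two nested where they are. Lower it, upright, onto the floor of the empty black-floored dock, lying the long way of the dock inside its low fence; set it down rather than dropping it, and let go.

Things in the scene. Friction and masses are not known exactly. Their poses are not given: they have to be found in the camera images.
- tray_top: Top of 3 equal nested open steel trays, empty, 0.15 kg: 114 mm long (x) by 54 wide (y) by 48 tall (z up), walls 2. Its top 20 mm is an upright band of full size, resting on the next tray's rim; the body below (108 x 48 tapering to 98 x 38) sits in that tray with 1 mm play a side. Only the band shows: fingers over 20 mm below the rim grip two trays. Origin: centre of underside.
- tray_mid: Second tray of the nest, loose, same shape and axes; origin at the centre of its underside, 20 mm below the top tray's at the start. Must stay. (Not to be confused: a like tray with bolts stands in another dock, and a nest of two short trays, 64 mm long, stands farther off.)
- tray_low: Bottom tray of the nest, same shape and axes, standing loose on the table; origin at the centre of its underside, 20 mm below the middle tray's. Must stay.
- bay (a point): Centre of the upper face of the empty dock's floor, 4 mm above the table. The dock is a fixed low holder, black floor 138 mm long (x) by 78 wide (y) inside a grey fence 6 mm thick, its top 10 mm above that floor; z up. A tray may stand either way round in it.

How it is judged (in metres and radians):
On the way, in this order (a step that is already met when the one before it is completed fails the run):
1. the top tray is held clear above the nest, the tray beneath still seated (z of tray_top in the frame of tray_mid above 0.052 m and height (world z) of tray_mid below 0.028 m and contact force between the fingers and tray_top above 0.5 N), for 0.1 s.
2. the tray is lowered into the dock while still held (its underside within 12 mm of the dock's floor) (horizontal distance between tray_top and bay below 0.025 m and z of tray_top in the frame of bay below 0.012 m and contact force between the fingers and tray_top above 0.5 N), for 0.04 s.
At the end, for the whole second after the job is handed in: Top tray upright (4.5 deg) and at rest on the empty dock's floor (4 mm), within 22 mm of its centre along each dock axis, length along the dock within 23 deg; the other two trays upright, still nested (within 6 mm, seated to 4 mm) and within 20 mm of where they were (x of tray_top in the frame of bay between -0.022 and 0.022 m and y of tray_top in the frame of bay between -0.022 and 0.022 m and z of tray_top in the frame of bay between -0.004 and 0.004 m and angle between each of tray_top, tray_mid, tray_low's own z axis and vertical below 0.08 rad and angle between the x axis of tray_top and the x axis of bay, either way round below 0.4 rad and linear speed of tray_top below 0.02 m/s and height (world z) of tray_mid below 0.024 m and height (world z) of tray_low below 0.004 m and horizontal distance between tray_mid and tray_low below 0.006 m and distance of each of tray_low, tray_mid from where it was at the start of the episode below 0.02 m); the robot touches nothing.
It fails at once if the second tray is dragged up (more than 15 mm) (height (world z) of tray_mid above 0.035 m).
It fails at once if the bottom tray is lifted (more than 15 mm) (height (world z) of tray_low above 0.015 m).
It also fails if it takes over 42 s, if anything falls off the work surface, if the arm or the gripper's body presses on something with over 40 N, if the wrist force passes 120 N, or if a joint passes its speed limit or range.

### The arm

A 7-joint arm with a two-finger parallel gripper is mounted at the origin on the work surface. World frame = base frame: x ahead of the robot, y to its left, z up, the work surface at z = 0. Lengths are in mm, angles in rad, forces in N, time in s.
With the tool pointing down it reaches from about 400 to 875 mm from the base axis. Payload 4.4 kg.
Tool frame: the origin (TCP) lies at the very end of the fingers, on their centre line; the grasp point (between the pads) lies 19 mm behind it (manip.grip_depth is the distance from the TCP to the grasp point, in mm); y points along the fingers, z is the direction in which the jaws open and shut, and the axes are right-handed (so a half turn about y gives the same grasp; the last joint's range is limited). The gripper opens to 85 mm and grips with 20 to 120 N. Pads are 22 mm wide; open, the fingers measure 114 mm over their backs; the gripper's body (76 mm by 85 mm) begins 54 mm behind the grasp point. The pads swing forward as they close: fully open they stand 13 mm farther back than shut.
Start: joints at [-1.288, 0.628, 0.038, 1.517, -0.027, 0.996, -0.02], TCP at [222.128, 610.882, 231.313] pointing down, gripper open.
Joint ranges: [-3.06, 3.06], [-0.37, 2.12], [-1.25, 1.32], [0.18, 2.47], [-1.1, 4.24], [0.23, 1.98], [-2.94, 2.94]. Speed limits (rad/s): [2.57, 2.57, 3.14, 3.14, 3.14, 3.14, 3.14].

### API

Orientations are given as a unit quaternion [x, y, z, w].
In Python, from cell import manip gives the robot as it stands.
- The arm moves only by the shell command python3 -m crank 'ROWS' [FORCE]. ROWS is JSON, a list that holds one entry, the list of rows, each a list of 5 numbers: the opening in per cent of the stroke, from 0 (shut) to 100 (fully open), then the shift along the tool's x, y, z in m, then the turn about the tool's y in rad. In form: [[[claw, dx, dy, dz, twist], ...]]. A call has 1 to 8 rows; each row shifts and turns the commanded pose from where the row before left it, along the tool's axes as they then stand; what a row does not reach is not made up. A row lasts 1/10 s, in which the tool goes at most 50 mm and 8.59 degrees, less where a joint would pass 70% of its speed; a pose out of reach is approached as far as the arm can. A call is refused whole if a number of a shift passes 0.05 or a number of a turn 0.15, either way. A call with a gripper value outside its range is refused whole. The fingers move at their own pace and stop on an object; FORCE is the grip in N (left out, the last holds). Time passes only in rows, so rows that do not move let the fingers close. It gives the time, the measured TCP pose, the force and the opening at its end, in the units of the state.
- manip.state(): the state, without advancing time (a new reading comes with each control period).
- manip.grab_frame(name): name is "scene" or "top"; returns a dict with "image" (400x640x3 uint8, red, green, blue), "intrinsics" (3x3 intrinsics, pixels), "R" (3x3) and "t" (3): a world point X has camera coordinates R X + t. Camera axes: x right, y down, z forward; pixel columns grow to the right and rows downward; lengths in mm; the calibration is good to about 2 mm. A picture is of the moment at which its call begins. There is no depth.
- manip.job_done(): hands the job in, once; it reports no verdict.
Trained networks look in the newest picture that a camera, given by its name, has taken for a name from the list of things; names that differ only in an ending like _2 or _b are one class to them, and where a whole thing is asked for, a point or a joint stands for the part that bears it (a point fixed in the world has none). Each returns a list of dicts, best first, with "conf" (0 to 1); they miss things now and then, are a little off and sometimes report something else, mostly with a low value. They report only what shows in the picture. A call takes as long as a camera call.
- manip.silhouettes(target, camera): "mask" (400x640 bool, what is visible of it) and "xy" ([column, row] as shares, 0 to 1, of the picture: columns of its width, rows of its height, amid what is visible of it).
- manip.pinpoint(target, camera): "xy" ([column, row] as shares, 0 to 1, of the picture: columns of its width, rows of its height: a listed point, or the origin of a listed thing).
The state is a dict: "t": time; "joint_positions": joint angles; "qd": joint speeds; "joint_torque": joint torques, N m; "ee_pos": TCP position; "orientation": TCP orientation; "contact_force": force on the tool from outside, world axes, zero at the start; "torque": the same for the moment, N m; "width": finger opening in mm.
Only numpy, scipy, OpenCV 4.12 (cv2) and the standard library are available. Lean on these libraries where they do the work, as an engineer would, in place of code of your own. Each camera call takes 0.05 s, during which the arm holds its last target.

## Working session

There is one attempt and no reset: what is moved stays moved. The work goes in short steps, Python scripts to look and compute and a shell command to move; the robot and the scene stay as the last step left them, time stands still between calls to the robot, and variables do not carry over. Pictures are saved under pics/ and viewed, and the job is handed in when it is done.

```bash
ls; mkdir -p pics; python3 - <<'E'
from cell import manip
import cv2, numpy as np
print(manip.state()); print(manip.grip_depth)
for n in ("scene","top"):
    f=manip.grab_frame(n); cv2.imwrite(f"pics/{n}0.png",f["image"][:,:,::-1]); print(n,f["intrinsics"],f["R"],f["t"])
    for t in ("tray_top","tray_mid","bay"):
        print(t,"pin",[(round(d["conf"],2),np.round(np.array(d["xy"])*[640,400],1)) for d in manip.pinpoint(t,n)])
        if t!="bay": print(t,"sil",[(round(d["conf"],2),np.round(np.array(d["xy"])*[640,400],1),d["mask"].sum()) for d in manip.silhouettes(t,n)])
E
```

```text
pics
{'t': 0.0, 'joint_positions': array([-1.28779145,  0.62929728,  0.03843609,  1.51840432, -0.02696683,
        0.99632194, -0.01999407]), 'qd': array([ 0.00027627, -0.0007184 ,  0.00108763, -0.00206644,  0.00163455,
       -0.00087453,  0.00177447]), 'joint_torque': array([ 5.20407102e-04, -5.63409877e+01,  1.22696992e+00, -1.93440038e+01,
        1.11824524e-02,  1.06472505e-02, -1.44428606e-05]), 'ee_pos': array([221.91149833, 610.25610958, 230.40905529]), 'orientation': array([ 0.6970505 , -0.12278776,  0.12258657, -0.6957128 ]), 'contact_force': array([ 0.74315008, -0.05182431, -0.8716274 ]), 'torque': array([ 0.00532439, -0.02412775,  0.00813674]), 'width': 85.39861941896301}
18.700000000000003
scene [[393.57029929   0.         319.10783177]
 [  0.         393.57029929 200.48430904]
 [  0.           0.           1.        ]] [[-0.5289603   0.84860081  0.00881307]
 [ 0.63679821  0.40375867 -0.65686146]
 [-0.56097152 -0.34184149 -0.75395978]] [ 279.76385954 -277.84719706 1176.59747043]
tray_top pin [(0.72, array([452.7, 271.9]))]
tray_top sil [(0.63, array([458.6, 261.9]), np.int64(1979))]
tray_mid pin [(0.81, array([446.2, 274. ]))]
tray_mid sil [(0.8, array([455.3, 292.5]), np.int64(182))]
bay pin [(0.62, array([225.6, 165.6]))]
top [[512.4436197    0.         318.98795214]
 [  0.         512.4436197  199.08931085]
 [  0.           0.           1.        ]] [[-0.02694184 -0.9995187  -0.01537865]
 [-0.99535473  0.02824571 -0.09203879]
 [ 0.09242887  0.01282752 -0.99563666]] [  35.37400329  541.68938938 1028.12369373]
tray_top pin [(0.95, array([185.1, 222.9])), (0.62, array([192.9, 222.9]))]
tray_top sil [(0.62, array([179.7, 217.7]), np.int64(1791))]
tray_mid pin [(0.7, array([189.4, 221.6]))]
tray_mid sil [(0.63, array([206.7, 235.6]), np.int64(39))]
bay pin []
```

View pics/scene0.png

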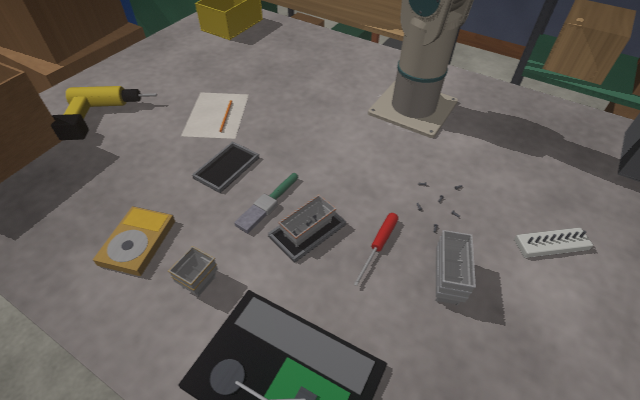

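View pics/top0.png

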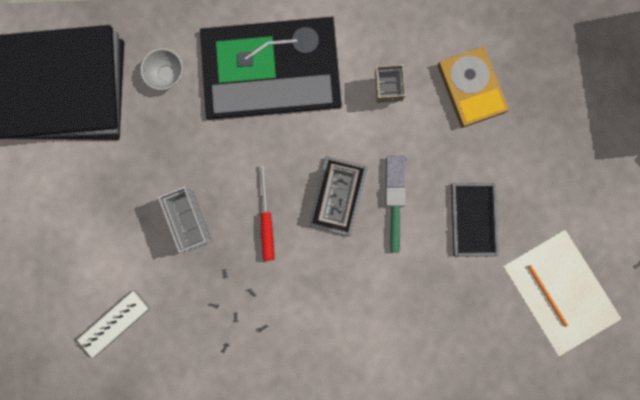

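The nest is at scene pixel (455,265) and top pixel (183,220). The empty dock is at scene (226,166) and top (474,220). I'll zoom in to get the corners.

```bash
cat > h.py <<'E'
import numpy as np, cv2
from scipy.optimize import least_squares
def P(f): return f["intrinsics"]@np.hstack([f["R"],np.reshape(f["t"],(3,1))])
def proj(f,X):
    X=np.atleast_2d(X); c=X@np.array(f["R"]).T+f["t"]; p=c@np.array(f["intrinsics"]).T
    return p[:,:2]/p[:,2:]
def tri(fa,a,fb,b):
    X=cv2.triangulatePoints(P(fa),P(fb),np.float64(a).reshape(2,1),np.float64(b).reshape(2,1)); return (X[:3]/X[3]).ravel()
def onplane(f,uv,z):
    d=np.linalg.inv(f["intrinsics"])@np.array([uv[0],uv[1],1.]); R=np.array(f["R"]); C=-R.T@f["t"]; d=R.T@d
    return C+d*(z-C[2])/d[2]
E
python3 - <<'E'
import cv2
from cell import manip
s=cv2.imread("pics/scene0.png");t=cv2.imread("pics/top0.png")
def crop(im,x,y,w,h,k,n): cv2.imwrite(n,cv2.resize(im[y:y+h,x:x+w],None,fx=k,fy=k,interpolation=cv2.INTER_CUBIC))
crop(s,415,220,80,90,6,"pics/c1.png"); crop(t,140,175,80,90,6,"pics/c2.png")
crop(s,185,135,85,65,6,"pics/c3.png"); crop(t,440,170,70,100,6,"pics/c4.png")
a=cv2.copyMakeBorder(cv2.imread("pics/c1.png"),0,60,0,20,0);b=cv2.copyMakeBorder(cv2.imread("pics/c2.png"),0,60,0,0,0)
def side(p,q,n):
    p,q=cv2.imread(p),cv2.imread(q); h=max(p.shape[0],q.shape[0]); 
    g=lambda m:cv2.copyMakeBorder(m,0,h-m.shape[0],0,0,cv2.BORDER_CONSTANT)
    cv2.imwrite(n,cv2.hconcat([g(p),g(q)])) 
E
```

```text
(no output)
```

View pics/c1.png

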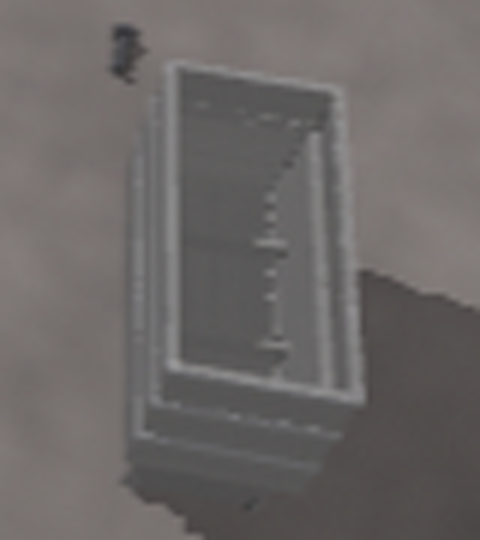

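View pics/c2.png

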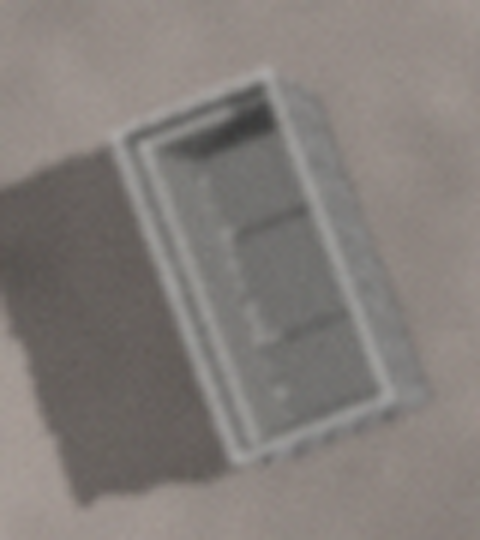

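View pics/c3.png

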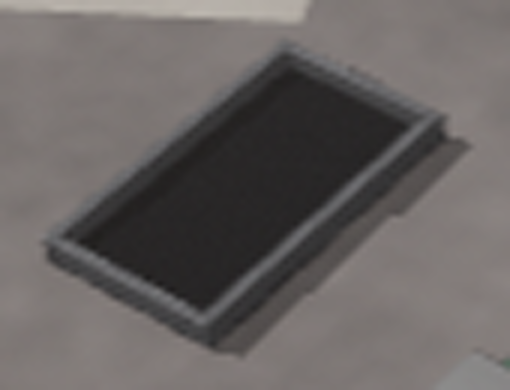

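View pics/c4.png

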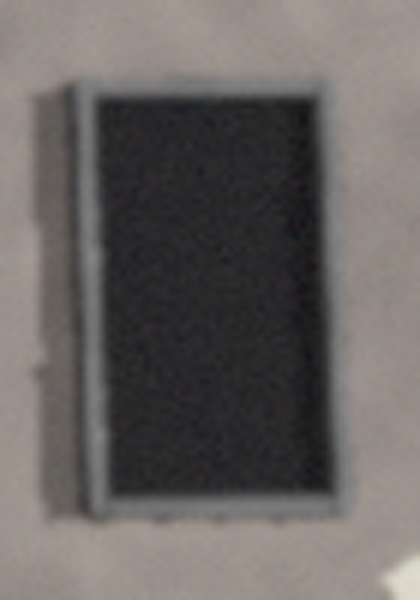

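```bash
python3 - <<'E'
from cell import manip
import numpy as np
from h import *
s=manip.grab_frame("scene");t=manip.grab_frame("top")
def go(name,cs,os,ct,ot,L,W,z):
    a=(np.array(cs)+.5)/6-.5+os; b=(np.array(ct)+.5)/6-.5+ot
    X=np.array([tri(s,p,t,q) for p,q in zip(a,b)]); print(name); print(X.round(1), X.mean(0).round(1))
    # rigid rectangle fit: x,y,z,yaw
    K=np.array([[L/2,W/2,0],[L/2,-W/2,0],[-L/2,-W/2,0],[-L/2,W/2,0]])
    def mod(p):
        c,n=np.cos(p[3]),np.sin(p[3]); return K@np.array([[c,-n,0],[n,c,0],[0,0,1]]).T+p[:3]
    r=least_squares(lambda p:np.r_[(proj(s,mod(p))-a).ravel(),(proj(t,mod(p))-b).ravel()],[*X.mean(0),0.])
    print("fit",r.x.round(3),"deg",np.degrees(r.x[3]).round(2),"res px",np.sqrt(np.mean(r.fun**2)).round(2))
go("tray",[(362,402),(166,368),(168,63),(345,90)],(415,220),[(115,138),(270,70),(395,395),(237,463)],(140,175),114,54,88)
go("dock",[(205,325),(47,240),(285,42),(443,118)],(185,135),[(72,85),(328,82),(347,515),(92,517)],(440,170),150,90,14)
from scipy.spatial.transform import Rotation as R
st=manip.state(); print(R.from_quat(st["orientation"]).as_matrix().round(3),st["ee_pos"],st["t"])
E
```

```text
tray
[[548.7 333.   83.1]
 [569.5 281.1  85.1]
 [462.8 241.3  86. ]
 [442.4 293.   85.3]] [505.8 287.1  84.9]
fit [5.05810e+02 2.87282e+02 8.50660e+01 3.57000e-01] deg 20.48 res px 0.51
dock
[[ 568.1 -256.1   12.7]
 [ 566.3 -344.2   11.5]
 [ 417.6 -342.7   10.6]
 [ 418.7 -255.5    8.8]] [ 492.7 -299.6   10.9]
fit [ 4.92637e+02 -2.99884e+02  1.04110e+01 -1.40000e-02] deg -0.82 res px 0.45
[[ 0.94  -0.     0.342]
 [-0.342 -0.     0.94 ]
 [-0.    -1.    -0.   ]] [222.13691612 610.85237486 231.31059496] 0.7
```

```bash
python3 -m crank '[[[100,0.04,0,-0.022,0],[100,0.04,0,-0.022,0],[100,0.04,0,-0.022,0],[100,0.04,0,-0.022,0],[100,0.04,0,-0.022,0],[100,0.04,0,-0.022,0],[100,0.04,0,-0.022,0],[100,0.04,0,-0.022,0]]]' 40; python3 -m crank '[[[100,0,0,0,-0.14],[100,0,0,0,-0.14],[100,0,0,0,-0.14],[100,0,0,0,-0.14],[100,0,0,0,-0.147],[100,0,0,0,0]]]'
cat > n.py <<'E'
import sys,numpy as np
from cell import manip
from scipy.spatial.transform import Rotation as R
st=manip.state();M=R.from_quat(st["orientation"]).as_matrix()
g=np.array([float(v) for v in sys.argv[1:4]]);yaw=float(sys.argv[4])
ang=np.degrees(np.arctan2(M[1,2],M[0,2]))
print("t",round(st["t"],2),"tcp",st["ee_pos"].round(1),"tool delta m",(M.T@(g-st["ee_pos"])/1000).round(4),"zang",ang.round(2),"twist",np.radians((ang-(yaw+90)+90)%180-90).round(3),"w",round(st["width"],1),"F",st["contact_force"].round(1),"q",st["joint_positions"].round(2), "tilt",M[:,1].round(3))
E
python3 n.py 506 287 180 20.5
```

```text
t: 1.5
ee_pos: [463.8, 334.7, 231.6]
orientation: [-0.696, 0.123, -0.123, 0.697]
contact_force: [0.6, 0.4, 0.1]
width: 85.6
t: 2.1
ee_pos: [462.8, 336.0, 231.4]
orientation: [-0.696, -0.126, 0.126, 0.696]
contact_force: [0.1, 0.3, 0.0]
width: 85.0
t 2.1 tcp [462.8 336.  231.4] tool delta m [ 0.0232  0.0513 -0.061 ] zang 110.53 twist 0.001 w 85.0 F [0.1 0.3 0. ] q [-0.58  0.52 -0.15  1.74  0.1   0.89  1.16] tilt [-0.  0. -1.]
```

```bash
python3 -m crank '[[[100,0.012,0.02,-0.03,0],[100,0.011,0.03,-0.031,0],[100,0,0.03,0,0],[100,0,0,0,0]]]'
python3 n.py 506 287 74 20.5
python3 - <<'E'
from cell import manip
import cv2
for n,x,y in (("scene",380,180),("top",100,130)):
    f=manip.grab_frame(n); cv2.imwrite(f"pics/{n}1.png",cv2.resize(f["image"][y:y+150,x:x+150,::-1],None,fx=4,fy=4,interpolation=cv2.INTER_CUBIC))
E
```

```text
t: 2.5
ee_pos: [503.8, 284.3, 147.8]
orientation: [0.697, 0.122, -0.127, -0.695]
contact_force: [-0.5, 0.5, -0.4]
width: 85.1
t 2.5 tcp [503.8 284.3 147.8] tool delta m [0.0035 0.0738 0.0019] zang 110.22 twist -0.005 w 85.1 F [-0.5  0.5 -0.4] q [-0.48  0.64 -0.13  1.79  0.12  0.73  1.25] tilt [-0.006 -0.005 -1.   ]
```

View pics/scene1.png

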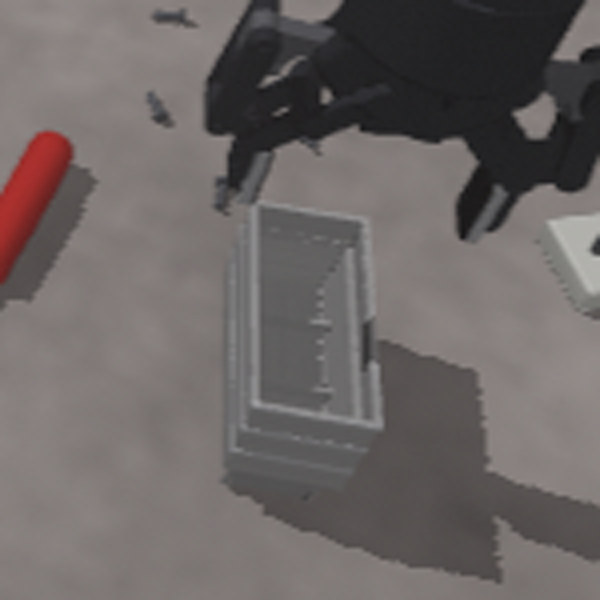

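View pics/top1.png

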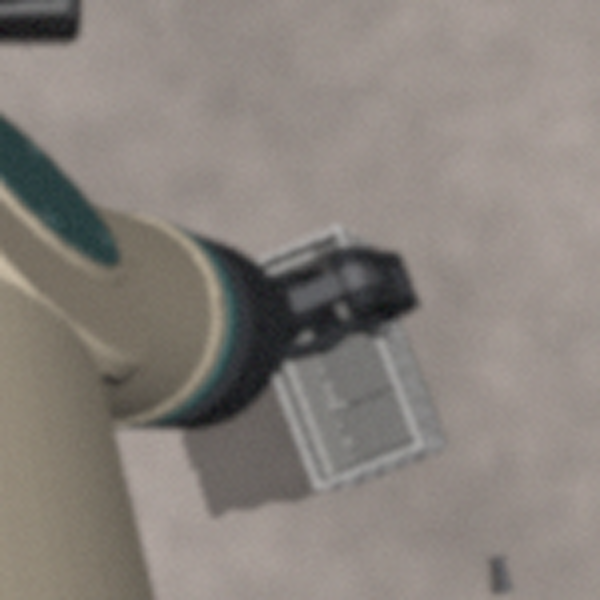

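```bash
python3 - <<'E'
from cell import manip
import numpy as np
from h import *
from scipy.spatial.transform import Rotation as R
f=manip.grab_frame("scene");st=manip.state();M=R.from_quat(st["orientation"]).as_matrix()
for r in (0,13):
  for s in (-1,1):
    p=st["ee_pos"]-r*M[:,1]+s*43*M[:,2]
    for dx in (-11,11): print(r,s,dx,(proj(f,p+dx*M[:,0])[0]).round(1), ((proj(f,p+dx*M[:,0])[0]-[380,180])*4).round(0))
print(st["ee_pos"], M.round(3))
E
```

```text
0 -1 -11 [443.5 226.5] [254. 186.]
0 -1 11 [443.5 236.5] [254. 226.]
0 1 -11 [494.1 234.6] [456. 218.]
0 1 11 [495.3 244.9] [461. 260.]
13 -1 -11 [445.3 222. ] [261. 168.]
13 -1 11 [445.4 232. ] [262. 208.]
13 1 -11 [496.7 230.1] [467. 200.]
13 1 11 [498.  240.4] [472. 242.]
[505.65626967 288.59113415 152.46618117] [[ 0.936  0.001 -0.351]
 [ 0.351  0.002  0.936]
 [ 0.001 -1.     0.001]]
```

```bash
python3 -m crank '[[[100,0,0.025,-0.001,0],[100,0,0.025,0,0],[100,0,0.018,0,0],[100,0,0.01,0,0],[100,0,0,0,0],[100,0,0,0,0]]]'; python3 n.py 506 287 74 20.5
```

```text
t: 3.25
ee_pos: [506.6, 287.1, 74.6]
orientation: [-0.695, -0.127, 0.125, 0.696]
contact_force: [0.5, -0.5, 0.1]
width: 85.7
t 3.25 tcp [506.6 287.1  74.6] tool delta m [-0.0006  0.0006  0.0001] zang 110.54 twist 0.001 w 85.7 F [ 0.5 -0.5  0.1] q [-0.49  0.74 -0.11  1.84  0.14  0.57  1.23] tilt [ 0.002  0.001 -1.   ]
```

```bash
python3 -m crank '[[[40,0,0,0,0],[40,0,0,0,0],[40,0,0,0,0],[40,0,0,0,0],[40,0,0,0,0]]]' 30; python3 n.py 506 287 74 20.5
python3 - <<'E'
from cell import manip
import cv2
for n,x,y in (("scene",380,180),):
    f=manip.grab_frame(n); cv2.imwrite(f"pics/{n}2.png",cv2.resize(f["image"][y:y+150,x:x+150,::-1],None,fx=4,fy=4,interpolation=cv2.INTER_CUBIC))
E
```

```text
t: 3.75
ee_pos: [506.5, 286.7, 74.5]
orientation: [-0.695, -0.127, 0.125, 0.696]
contact_force: [-0.8, 0.5, 5.7]
width: 53.3
t 3.75 tcp [506.5 286.7  74.5] tool delta m [-0.0004  0.0005  0.0004] zang 110.52 twist 0.0 w 53.3 F [-0.8  0.5  5.7] q [-0.49  0.74 -0.12  1.84  0.14  0.57  1.23] tilt [ 0.001  0.001 -1.   ]
```

View pics/scene2.png

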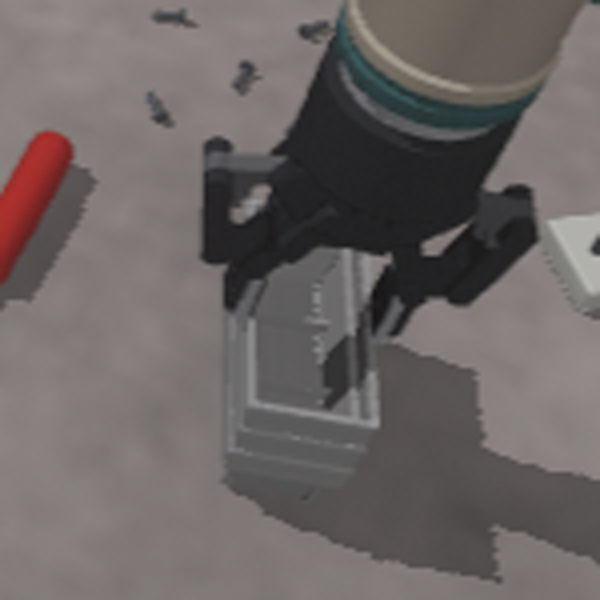

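```bash
python3 -m crank '[[[40,0,0,0,0],[40,0,-0.004,0,0],[40,0,-0.004,0,0],[40,0,-0.004,0,0],[40,0,0,0,0]]]' 30; python3 n.py 506 287 74 20.5
python3 - <<'E'
from cell import manip
import cv2
for n,x,y in (("scene",380,180),):
    f=manip.grab_frame(n); cv2.imwrite(f"pics/{n}3.png",cv2.resize(f["image"][y:y+150,x:x+150,::-1],None,fx=4,fy=4,interpolation=cv2.INTER_CUBIC))
E
```

```text
t: 4.3
ee_pos: [506.3, 286.2, 85.9]
orientation: [-0.696, -0.126, 0.126, 0.696]
contact_force: [1.2, 1.0, -1.8]
width: 53.2
t 4.3 tcp [506.3 286.2  85.9] tool delta m [-0.      0.0119  0.0009] zang 110.51 twist 0.0 w 53.2 F [ 1.2  1.  -1.8] q [-0.49  0.73 -0.12  1.83  0.14  0.59  1.23] tilt [ 0.001  0.    -1.   ]
```

View pics/scene3.png

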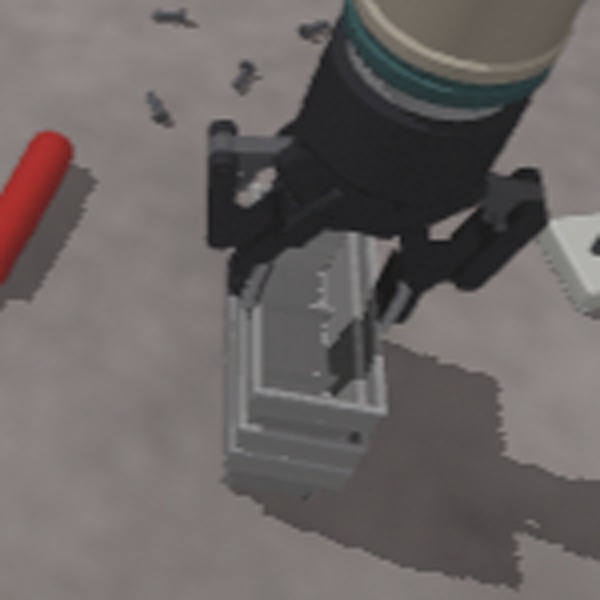

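The top tray rises alone: its near rim moved up to row ~400 while the mid rim stayed at ~430. The force, about −1.8 N, is roughly one tray's weight. Lifting on.

```bash
python3 -m crank '[[[40,0,-0.008,0,0],[40,0,-0.01,0,0],[40,0,-0.01,0,0],[40,0,-0.015,0,0],[40,0,-0.02,0,0],[40,0,-0.02,0,0],[40,0,0,0,0],[40,0,0,0,0]]]' 30; python3 n.py 492.6 -299.9 160 -0.8
python3 - <<'E'
from cell import manip
import cv2
for n,x,y in (("scene",380,180),):
    f=manip.grab_frame(n); cv2.imwrite(f"pics/{n}4.png",cv2.resize(f["image"][y:y+150,x:x+150,::-1],None,fx=4,fy=4,interpolation=cv2.INTER_CUBIC))
E
```

```text
t: 5.15
ee_pos: [506.1, 286.1, 168.7]
orientation: [-0.696, -0.126, 0.126, 0.696]
contact_force: [0.6, -0.4, -2.8]
width: 53.1
t 5.15 tcp [506.1 286.1 168.7] tool delta m [-0.2181  0.0084 -0.5441] zang 110.52 twist 0.372 w 53.1 F [ 0.6 -0.4 -2.8] q [-0.47  0.61 -0.14  1.78  0.12  0.76  1.26] tilt [ 0.001  0.001 -1.   ]
```

View pics/scene4.png

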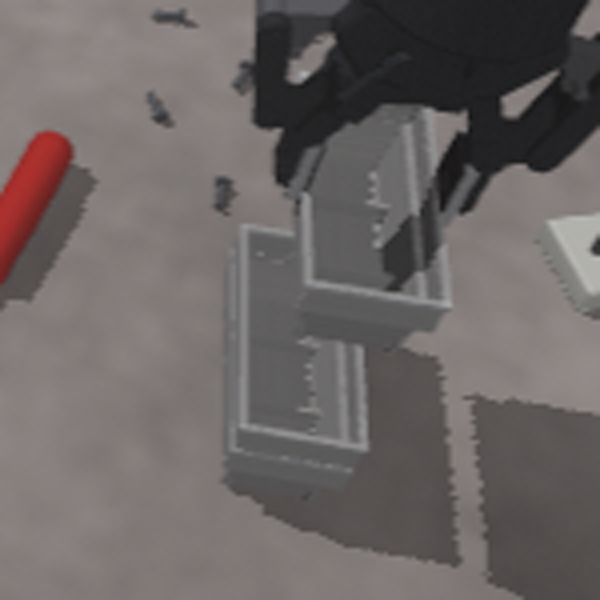

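Clear lift: top tray is up and level (rim row ~290 vs. mid rim ~430), and mid and low are still nested. Turning to the dock's heading, then carrying across.

```bash
python3 -m crank '[[[40,0,0,0,0.05],[40,0,0,0,0.09],[40,0,0,0,0.09],[40,0,0,0,0.09],[40,0,0,0,0.05],[40,0,0,0,0]]]'; python3 -m crank '[[[40,0,0,-0.015,0],[40,0,0,-0.03,0],[40,0,0,-0.04,0],[40,0,0,-0.045,0],[40,0,0,-0.045,0],[40,0,0,-0.045,0],[40,0,0,-0.045,0],[40,0,0,-0.045,0]]]'; python3 -m crank '[[[40,0,0,-0.045,0],[40,0,0,-0.045,0],[40,0,0,-0.045,0],[40,0,0,-0.04,0],[40,0,0,-0.03,0],[40,0,0,-0.02,0],[40,0,0,0,0],[40,0,0,0,0]]]'; python3 n.py 492.6 -299.9 120 -0.8
```

```text
t: 5.8
ee_pos: [505.1, 285.7, 167.0]
orientation: [0.708, -0.005, 0.003, -0.707]
contact_force: [-0.5, -0.5, -1.0]
width: 53.3
t: 6.6
ee_pos: [501.2, -26.9, 168.1]
orientation: [0.707, -0.004, 0.004, -0.707]
contact_force: [0.2, -0.2, -1.1]
width: 53.3
t: 7.4
ee_pos: [498.4, -249.1, 167.8]
orientation: [-0.707, 0.005, -0.004, 0.707]
contact_force: [-0.3, 0.3, -1.3]
width: 53.1
t 7.4 tcp [ 498.4 -249.1  167.8] tool delta m [-0.0051  0.0478 -0.0509] zang 89.27 twist 0.001 w 53.1 F [-0.3  0.3 -1.3] q [ 0.47  0.58 -0.08  1.84  0.07  0.73  1.91] tilt [-0.001  0.001 -1.   ]
```

```bash
python3 -m crank '[[[40,-0.002,0,-0.02,0],[40,-0.003,0.01,-0.02,0],[40,0,0.02,-0.011,0],[40,0,0.018,0,0],[40,0,0,0,0],[40,0,0,0,0]]]'; python3 n.py 492.6 -299.9 60 -0.8
python3 - <<'E'
from cell import manip
import cv2
for n,x,y in (("scene",150,80),("top",400,140)):
    f=manip.grab_frame(n); cv2.imwrite(f"pics/{n}5.png",cv2.resize(f["image"][y:y+150,x:x+150,::-1],None,fx=4,fy=4,interpolation=cv2.INTER_CUBIC))
E
```

```text
t: 8.0
ee_pos: [494.2, -298.1, 120.3]
orientation: [-0.707, 0.004, -0.003, 0.708]
contact_force: [0.1, 1.4, -1.1]
width: 53.0
t 8.0 tcp [ 494.2 -298.1  120.3] tool delta m [-0.0015  0.0603 -0.0019] zang 89.46 twist 0.004 w 53.0 F [ 0.1  1.4 -1.1] q [ 0.55  0.67 -0.08  1.82  0.08  0.65  1.98] tilt [-0.001  0.001 -1.   ]
```

View pics/scene5.png

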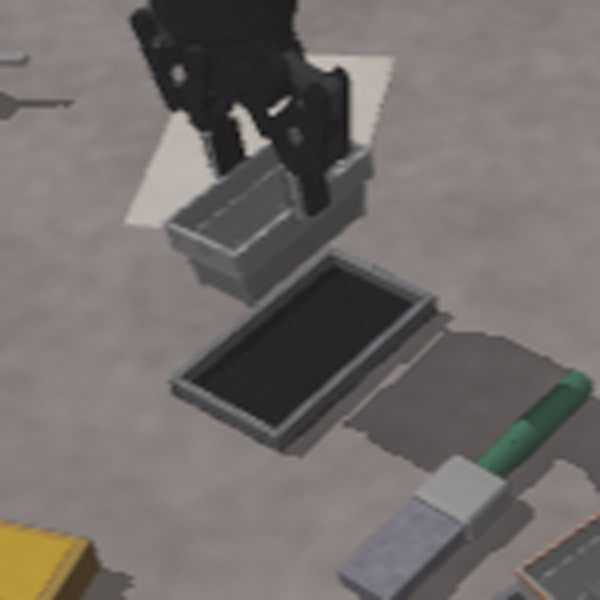

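View pics/top5.png

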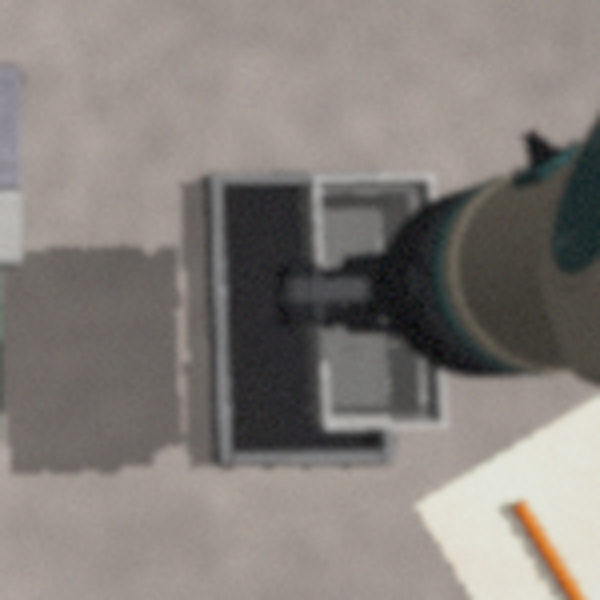

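```bash
python3 - <<'E'
from cell import manip
import numpy as np
from h import *
f=manip.grab_frame("top");g=manip.grab_frame("scene")
st=manip.state();c=st["ee_pos"];print(c.round(1))
a=np.radians(-0.6);A=np.array([[np.cos(a),-np.sin(a)],[np.sin(a),np.cos(a)]])
for z in (c[2]+10.5,c[2]+13.5):
  for s in ((57,27),(57,-27),(-57,-27),(-57,27)):
    X=np.r_[c[:2]+A@s,z]; print(((proj(f,X)[0]-[400,140])*4).round(),((proj(g,X)[0]-[150,80])*4).round())
E
```

```text
[ 494.9 -299.4  121.4]
[308. 176.] [232. 257.]
[426. 174.] [160. 222.]
[439. 423.] [297. 119.]
[320. 425.] [367. 149.]
[310. 175.] [231. 253.]
[428. 173.] [159. 218.]
[441. 423.] [297. 115.]
[322. 425.] [367. 145.]
```

Tray in hand matches the prediction (within ~2 px in both views) and sits over the dock once parallax is allowed for. Lowering.

```bash
python3 -m crank '[[[40,-0.002,0.02,0,0],[40,0,0.025,0,0],[40,0,0.016,0,0],[40,0,0,0,0],[40,0,0,0,0]]]';python3 n.py 492.6 -299.9 38 -0.8
```

```text
t: 8.7
ee_pos: [492.5, -299.8, 60.0]
orientation: [0.707, -0.004, 0.004, -0.707]
contact_force: [0.6, 0.8, -1.5]
width: 53.1
t 8.7 tcp [ 492.5 -299.8   60. ] tool delta m [ 0.0001  0.022  -0.0001] zang 89.34 twist 0.002 w 53.1 F [ 0.6  0.8 -1.5] q [ 0.54  0.76 -0.07  1.86  0.09  0.52  1.97] tilt [ 0.001 -0.    -1.   ]
```

```bash
python3 -m crank '[[[40,0,0.006,0,0],[40,0,0.006,0,0],[40,0,0.003,0,0],[40,0,0.002,0,0],[40,0,0,0,0],[40,0,0,0,0]]]';python3 n.py 492.6 -299.9 38 -0.8
python3 -m crank '[[[40,0,0.002,0,0],[40,0,0.001,0,0],[40,0,0,0,0]]]';python3 n.py 492.6 -299.9 38 -0.8
```

```text
t: 9.3
ee_pos: [492.1, -299.8, 42.3]
orientation: [-0.707, 0.004, -0.004, 0.707]
contact_force: [-1.2, 0.9, -1.7]
width: 53.4
t 9.3 tcp [ 492.1 -299.8   42.3] tool delta m [ 0.0005  0.0043 -0.0001] zang 89.32 twist 0.002 w 53.4 F [-1.2  0.9 -1.7] q [ 0.54  0.79 -0.06  1.86  0.09  0.49  1.97] tilt [-0.  0. -1.]
t: 9.6
ee_pos: [492.0, -299.7, 39.2]
orientation: [-0.707, 0.004, -0.004, 0.707]
contact_force: [0.8, 0.2, -1.4]
width: 53.2
t 9.6 tcp [ 492.  -299.7   39.2] tool delta m [ 0.0007  0.0012 -0.0002] zang 89.32 twist 0.002 w 53.2 F [ 0.8  0.2 -1.4] q [ 0.54  0.79 -0.06  1.87  0.1   0.48  1.97] tilt [-0.  0. -1.]
```

```bash
python3 -m crank '[[[40,0,0.001,0,0],[40,0,0,0,0],[40,0,0,0,0]]]'; python3 -m crank '[[[40,0,0.001,0,0],[40,0,0,0,0],[40,0,0,0,0]]]'
python3 - <<'E'
from cell import manip
import cv2
for n,x,y in (("scene",150,80),):
    f=manip.grab_frame(n); cv2.imwrite(f"pics/{n}6.png",cv2.resize(f["image"][y:y+150,x:x+150,::-1],None,fx=4,fy=4,interpolation=cv2.INTER_CUBIC))
E
```

```text
t: 9.9
ee_pos: [492.1, -299.8, 38.5]
orientation: [0.707, -0.004, 0.004, -0.707]
contact_force: [-0.0, 0.4, 1.2]
width: 52.9
t: 10.2
ee_pos: [492.1, -299.8, 38.5]
orientation: [0.707, -0.004, 0.004, -0.707]
contact_force: [-3.3, 2.4, 10.5]
width: 52.8
```

View pics/scene6.png

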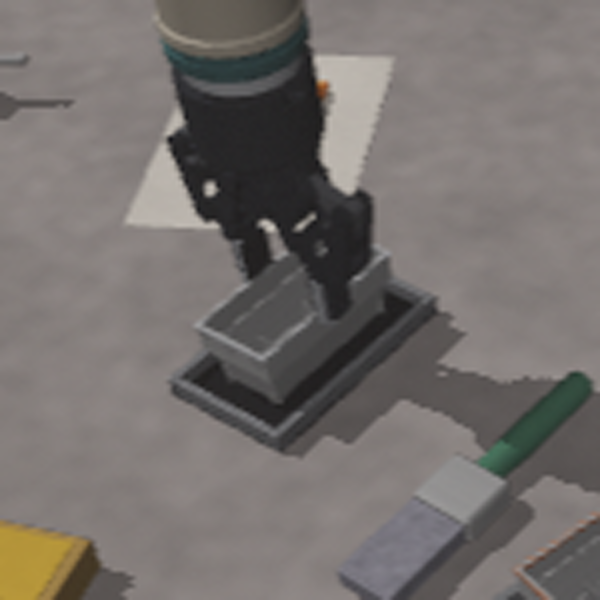

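The tray is on the floor (force +10 N at z 38.5, as predicted), inside the fence. Releasing.

```bash
python3 -m crank '[[[70,0,0,0,0],[80,0,0,0,0],[100,0,0,0,0],[100,0,0,0,0],[100,0,0,0,0],[100,0,0,0,0]]]'; python3 -m crank '[[[100,0,-0.015,0,0],[100,0,-0.025,0,0],[100,0,-0.04,0,0],[100,0,-0.04,0,0],[100,0,-0.03,0,0],[100,0,0,0,0],[100,0,0,0,0]]]'
python3 -m crank '[[[100,0,0,0.03,0],[100,0,0,0.04,0],[100,0,0,0.04,0],[100,0,0,0.04,0],[100,0,0,0.03,0],[100,0,0,0.02,0],[100,0,0,0,0],[100,0,0,0,0]]]'
python3 - <<'E'
from cell import manip
import cv2, numpy as np
for n,x,y in (("scene",150,80),("top",400,140)):
    f=manip.grab_frame(n); cv2.imwrite(f"pics/{n}7f.png",f["image"][:,:,::-1]);cv2.imwrite(f"pics/{n}7.png",cv2.resize(f["image"][y:y+150,x:x+150,::-1],None,fx=4,fy=4,interpolation=cv2.INTER_CUBIC))
    for t in ("tray_top","tray_mid","tray_low"): print(n,t,[(round(d["conf"],2),np.round(np.array(d["xy"])*[640,400],1)) for d in manip.pinpoint(t,n)])
E
```

```text
t: 10.85
ee_pos: [492.0, -299.7, 37.1]
orientation: [-0.707, 0.004, -0.004, 0.707]
contact_force: [0.1, -0.1, -0.1]
width: 85.3
t: 11.55
ee_pos: [492.3, -300.0, 188.7]
orientation: [0.708, -0.004, 0.005, -0.707]
contact_force: [0.0, 0.3, -0.3]
width: 85.7
t: 12.35
ee_pos: [493.7, -100.1, 186.5]
orientation: [0.707, -0.005, 0.003, -0.707]
contact_force: [0.2, -0.2, 0.2]
width: 85.4
scene tray_top [(0.91, array([228.2, 168.4]))]
scene tray_mid [(0.8, array([450.6, 274.5]))]
scene tray_low [(0.92, array([448.1, 278.7]))]
top tray_top []
top tray_mid [(0.64, array([189. , 220.3]))]
top tray_low [(0.61, array([194. , 223.9]))]
```

View pics/scene7f.png

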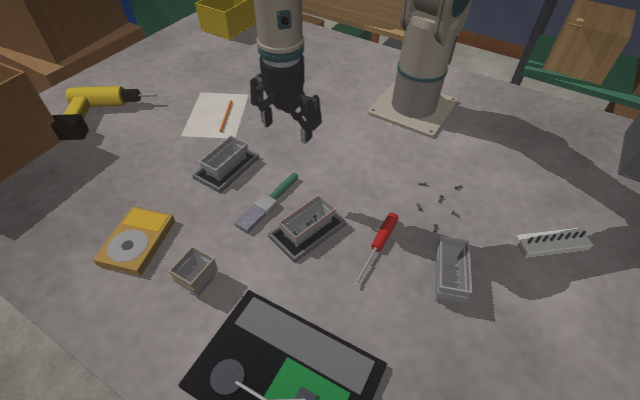

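View pics/scene7.png

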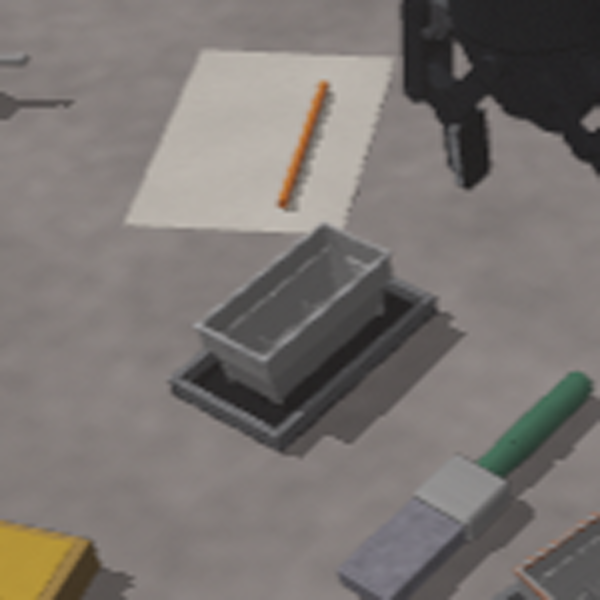

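View pics/top7.png

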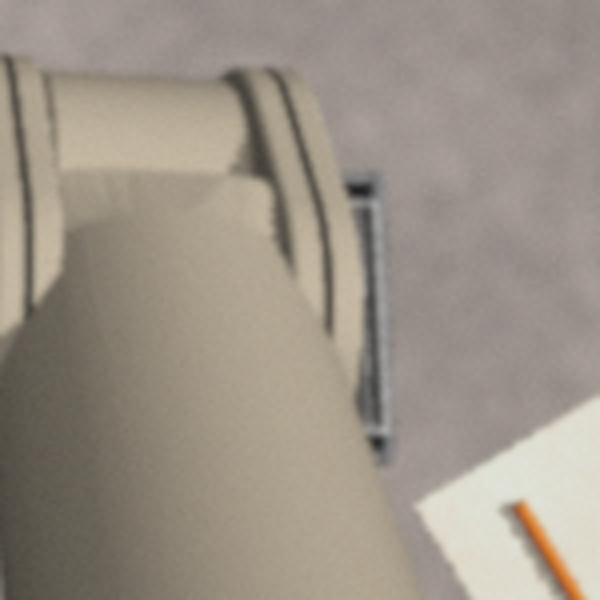

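View pics/top7f.png

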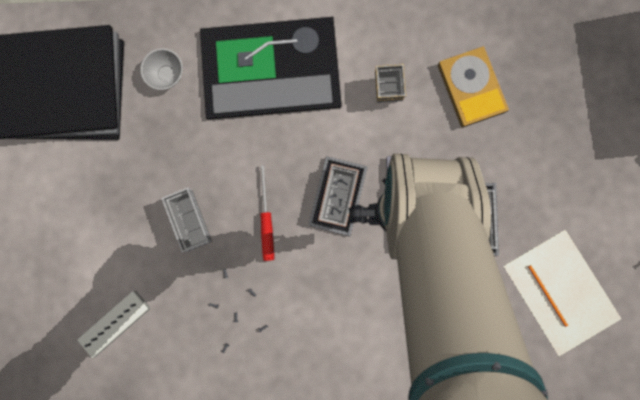

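```bash
python3 - <<'E'
import cv2
s=cv2.imread("pics/scene7f.png");t=cv2.imread("pics/top7f.png")
f=lambda im,x,y:cv2.resize(im[y:y+90,x:x+64],None,fx=6,fy=6,interpolation=cv2.INTER_CUBIC)
cv2.imwrite("pics/c8.png",cv2.hconcat([f(s,425,225),f(t,150,175)]))
from cell import manip
from h import *
g=manip.grab_frame("scene")
for dz in (49,52):
  X=np.array([onplane(g,((np.array(p)+.5)/4-.5+[150,80]),dz) for p in ((268,362),(197,325),(322,224),(390,255))]);print(X.round(1),X.mean(0).round(1), np.degrees(np.arctan2(*(X[0]+X[1]-X[2]-X[3])[1::-1])))
E
```

```text
[[ 547.7 -272.8   49. ]
 [ 546.6 -330.    49. ]
 [ 434.1 -328.3   49. ]
 [ 434.3 -272.7   49. ]] [ 490.7 -300.9   49. ] -0.46656294301672424
[[ 549.7 -270.3   52. ]
 [ 548.6 -327.2   52. ]
 [ 436.6 -325.5   52. ]
 [ 436.9 -270.1   52. ]] [ 492.9 -298.3   52. ] -0.4665629430167461
```

View pics/c8.png

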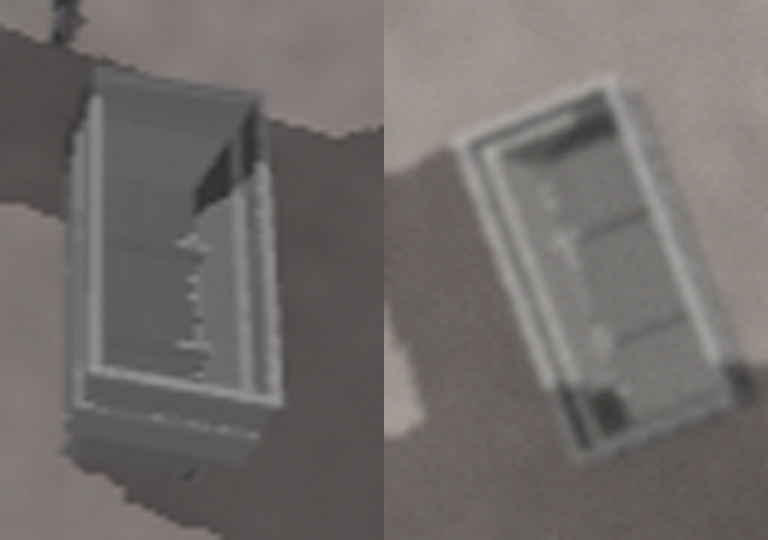

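The tray measures (492, −299), against the dock's (492.6, −299.9). Its heading is −0.5° against −0.8°. The remaining two trays are level and nested in place. Handing in.

```bash
python3 - <<'E'
from cell import manip
s=manip.state();print(s["t"],s["contact_force"].round(1),abs(s["qd"]).max()); print(manip.job_done())
E
```

```text
12.8 [ 0.6 -0.6  0.7] 0.004707331305604899
the job is handed in; nothing more can be done
None
```

The top tray is standing upright on the empty dock's floor and released. The job was handed in at 12.8 s, and no verdict came back.

**What I did:** I gripped the tray by its upright band, with the fingertips about 14 mm or less below the rim. I lifted it alone; the wrist force of roughly 1.5–2 N fits one tray. I carried it to the dock, lowered it until the floor pushed back with about 10 N, opened the fingers and drew the arm away.

**Last checks:**
- **Tray in the dock:** it measures about 1–2 mm and 0.5° from the dock's centre and heading. This comes from the scene camera alone, because the arm hid the dock from the top camera and the network did not find the tray there.
- **Remaining trays:** both pictures show the other two still nested and level where they were. I compared these by eye and did not measure them afresh.
- **Arm:** it was still and clear of everything, with force readings within noise.

**One disagreement:** my two-view heights came out about 3 mm below the stated ones (rim 85 against 88 mm, fence 10.5 against 14 mm). I put this down to calibration. The tray touched the floor at the height the stated figures predict, which supports them.

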